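Spin the stockroom turntable until the bottle is at the front

TASK

Push the wooden turntable round by its rim with the fingertips until the tall bottle standing on it is at the front, squarely behind the ticket holder in the middle of the tray's front edge. Do not touch, grip or lift the bottle, jar and tin on the turntable (they just ride round), leave the large tin, the tub and the carton beside it alone, and finish with the turntable at rest.

Things in the scene. Friction and masses are not known exactly. Their poses are not given: they have to be found in the camera images.
- tray: Fixed shelf tray on the work surface: grey board 360 mm deep (its x) by 720 mm wide (its y), 12 mm thick, white 60 mm upstands along the back and sides, open at the front and above. Origin at work-surface height, exactly under the turntable's axis. Its -x points to the tray's front (long edge nearest the robot); z up. Position and yaw vary.
- front_mark (a point): Middle of the tray's front edge, on top of the board, 160 mm straight in front (tray's -x) of the turntable's axis. There a small black ticket holder with a blank white card, 85 mm wide, is fixed to the edge, sloping up towards the turntable, its top about 30 mm above the work surface.
- turntable: Light-wood lazy Susan, 280 mm across, turning endlessly either way; cannot shift. Board 22 mm thick, its top 44 mm and underside 22 mm above the work surface, over the tray board (top at 12 mm). Origin on the axis, on the tray board; z up, x to notch0. Three notches in the rim 120 degrees apart. Bearing friction 0.07 N m (0.5 N at the rim): after a slow push it coasts under 10 degrees.
- notch0 (a point): Middle of finger notch 0 in the rim, 128 mm from the axis, level with the board's top (44 mm). Each notch goes right through the board, open outward: 25 mm deep (board radius 115 mm there), about 50 mm wide, radial side faces 12 degrees either side of its middle. A finger put down in it and moved along the rim crosses the play, then pushes a side face round.
- notch1 (a point): Middle of finger notch 1, 120 degrees anticlockwise (seen from above) of notch 0, otherwise the same.
- notch2 (a point): Middle of finger notch 2, 240 degrees anticlockwise of notch 0, otherwise the same.
- bottle_mid (a point): The tall bottle, loose on the turntable, the tallest thing on it: 52 mm in diameter, 165 mm high, capped neck, paper label. Point: on its axis half-way up (82 mm above the turntable's top). The three goods stand about 62 mm from the turntable's axis, 120 degrees apart, each midway between two notches; which stands where varies.
- jar_mid (a point): Glass jar with a steel lid, loose on the turntable: 58 mm in diameter, 75 mm high. Point: on its axis half-way up.
- tin_mid (a point): Plain low steel tin, loose on the turntable: 58 mm in diameter, 50 mm high. Point: on its axis half-way up.
- big_tin: Bystander on the tray, left of the turntable (robot's left) towards the back: large tin with a paper label, 100 mm in diameter, 118 mm high. Origin: centre of its underside.
- tub: Bystander on the tray, right of the turntable: white plastic tub with a grey lid, 108 mm in diameter, 88 mm high. Origin: centre of its underside.
- carton: Bystander on the tray, left of the turntable towards the front: cardboard carton, 75 by 100 by 85 mm high. Origin: centre of its underside.
Things that resemble listed ones, but are neither listed nor needed, are in the scene too. Leave any orange or turquoise look-alike of the part that bears tin_mid alone.

How it is judged:
By the outcome, as a careful person would: the job done as asked, in the order asked, and still so for the second after the job is handed in, with the robot touching nothing.
It also fails if it takes over 48 s, if anything falls off the work surface, if the arm or the gripper's body presses on something with over 40 N, if the wrist force passes 120 N, or if a joint passes its speed limit or range.

ROBOT

A 7-joint arm with a two-finger parallel gripper is mounted at the origin on the work surface. World frame = base frame: x ahead of the robot, y to its left, z up, the work surface at z = 0. Lengths are in m, angles in degrees, forces in N, time in s.
With the tool pointing down it reaches from about 0.425 to 0.875 m from the base axis. Payload 4.7 kg.
Tool frame: the origin (TCP) lies on the centre line of the jaws, within the pads' length; the fingertips stand 11 mm ahead of it and the grasp point (between the pads) lies 8 mm behind it (finger_overhang is the x of the fingertips in the tool frame, in m); x points along the fingers, z is the direction in which the jaws open and shut, and the axes are right-handed (so a half turn about x gives the same grasp; the last joint's range is limited). The gripper opens to 87 mm and grips with 3 to 60 N. Pads are 19 mm wide; open, the fingers measure 117 mm over their backs; the gripper's body (75 mm by 190 mm) begins 51 mm behind the grasp point.
Start: joints at [74.949, 18.392, -4.016, 83.108, 1.295, 78.541, -3.26], TCP at [0.178, -0.625, 0.234] pointing down, gripper open.
Joint ranges: [-163.93, 163.93], [-17.29, 119.83], [-79.2, 71.16], [3.27, 140.29], [-89.18, 269.18], [5.43, 117.66], [-154.24, 154.24]. Speed limits (degrees/s): [147.25, 147.25, 180, 180, 180, 180, 180].

INTERFACE

Orientations are given as [roll, pitch, yaw] about the fixed x, y, z axes, in that order (R = Rz(yaw) Ry(pitch) Rx(roll)).
In Python, from cell import get_obs, read_camera, sign_off, cut_out, finger_overhang gives the robot as it stands.
- The arm moves only by the tool servo_tool, never from a script. Its argument "rows" is one flat list of numbers, 5 for each row, row after row: the shift along the world's x, y, z in mm, then the turn about the world's z in degrees, then the closure, from 0 (fully open) to 1 (shut). A call has 1 to 10 rows; each row is the pose to reach, as a shift and turn from the pose commanded when the call began; what a row does not reach only later rows make up. A row lasts 1/12 s, in which the tool goes at most 41.7 mm and 7.16 degrees, less where a joint would pass 70% of its speed; a pose out of reach is approached as far as the arm can. A call with a gripper value outside its range is refused whole. The fingers move at their own pace and stop on an object; "force" is the grip in N (left out, the last holds). Time passes only in rows, so rows that repeat a pose let the fingers close. It gives the time, the measured TCP pose, the force and the opening at its end, in the units of the state.
- get_obs(): the state, without advancing time (a new reading comes with each control period).
- read_camera(name): name is "scene" or "top" or "wrist"; returns a dict with "frame" (400x640x3 uint8, blue, green, red), "range_z" (400x640 float32, m along the optical axis (not along the pixel's ray), 0 where there is no reading), "intrinsics" (3x3 intrinsics, pixels), "cam_to_world" (4x4, takes a point from camera to world coordinates); the wrist camera has in their place "tool_from_camera" (4x4, takes a point from camera to tool coordinates, whose origin is the TCP and whose axes are the tool frame's). Camera axes: x right, y down, z forward; pixel columns grow to the right and rows downward; lengths in m; the calibration is good to about 2 mm. A picture is of the moment at which its call begins: read the wrist's pose just before it.
- sign_off(): hands the job in, once; it reports no verdict.
Trained networks look in a picture, given as the dict that the camera call returned (one of the last four; its "shot" number tells which), for a name from the list of things; names that differ only in an ending like _2 or _b are one class to them, and where a whole thing is asked for, a point or a joint stands for the part that bears it (a point fixed in the world has none). Each returns a list of dicts, best first, with "score" (0 to 1); they miss things now and then, are a little off and sometimes report something else, mostly with a low value. They report only what shows in the picture. A call takes as long as a camera call. They do not tell look-alikes from the thing itself.
- cut_out(name, picture): "pixels" (400x640 bool, what is visible of it) and "extent" ([centre column, centre row, width, height] in pixels, round what is visible of it).
The state is a dict: "time_s": time; "qpos": joint angles; "joint_velocities": joint speeds; "effort": joint torques, N m; "tool_pos": TCP position; "tool_rot": TCP orientation; "force": force on the tool from outside, world axes, zero at the start; "wrist_torque": the same for the moment, N m; "grip_width": finger opening in m.
Only numpy, scipy, OpenCV 4.12 (cv2) and the standard library are available. Lean on these libraries where they do the work, as an engineer would, in place of code of your own. Each camera call takes 0.05 s, during which the arm holds its last target.

## Working session

There is one attempt and no reset: what is moved stays moved. The work goes in short steps, Python scripts to look and compute and a tool call to move; the robot and the scene stay as the last step left them, time stands still between calls to the robot, and variables do not carry over. Pictures are saved under pics/ and viewed, and the job is handed in when it is done.

Besides the shell and the picture viewer there is one more tool, called after "Call:" by a JSON object that holds its "api" and its "payload", one argument or row to a line. servo_tool: Moves the arm, as the interface text tells. Its arguments: {"type":"object","properties":{"rows":{"type":"array"},"force":{"type":"number"}},"required":["rows"]}

```bash
mkdir -p pics; ls; python3 - <<'E'
from cell import *
import cv2,numpy as np,pickle
print(get_obs(), finger_overhang)
for n in ("scene","top"):
    p=read_camera(n); cv2.imwrite(f"pics/{n}0.png",p["frame"]); pickle.dump(p,open(f"{n}0.pkl","wb"))
    print(n,p["intrinsics"],p["cam_to_world"])
E
```

```text
pics
{'time_s': 0.0, 'qpos': array([74.94944779, 18.43790173, -4.01592775, 83.17275151,  1.29637566,
       78.54110277, -3.26005001]), 'joint_velocities': array([-0.03147632,  0.00977759, -0.0759476 ,  0.0014431 , -0.09734911,
        0.07213889,  0.04879736]), 'effort': array([ 4.71169369e-04, -4.91298938e+01, -4.03821375e-01, -3.12528920e+01,
       -6.40775403e-02,  4.35592909e-02,  1.48785712e-04]), 'tool_pos': array([ 0.17742665, -0.62477776,  0.23249352]), 'tool_rot': array([-176.28798257,   89.89333912,  109.57287215]), 'force': array([ 0.21958712, -0.63326165,  0.28528421]), 'wrist_torque': array([0.05344094, 0.02143707, 0.02233993]), 'grip_width': 0.08699205775317712} 0.011
scene [[503.34070268   0.         315.88785936]
 [  0.         503.34070268 202.26376769]
 [  0.           0.           1.        ]] [[-0.03543167  0.84980421 -0.52590626  1.20889359]
 [ 0.99936703  0.03180452 -0.01593749  0.08244059]
 [ 0.00318245 -0.52613807 -0.8503932   1.14489337]
 [ 0.          0.          0.          1.        ]]
top [[368.45634312   0.         319.20762101]
 [  0.         368.45634312 196.37655418]
 [  0.           0.           1.        ]] [[ 0.01160225 -0.98236155  0.18663109  0.41925738]
 [-0.99989993 -0.00988723  0.01011757  0.04109867]
 [-0.00809385 -0.1867298  -0.98237797  1.02996149]
 [ 0.          0.          0.          1.        ]]
```

View pics/scene0.png

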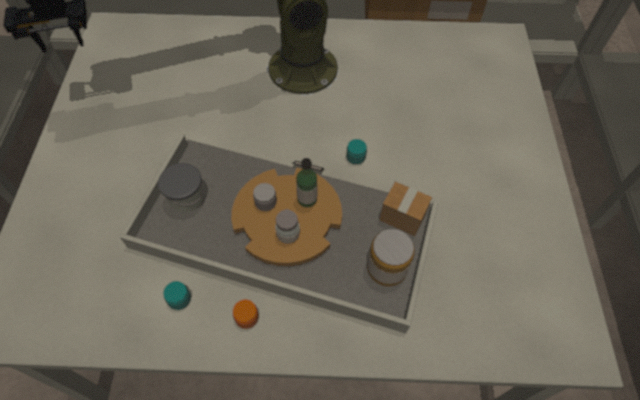

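View pics/top0.png

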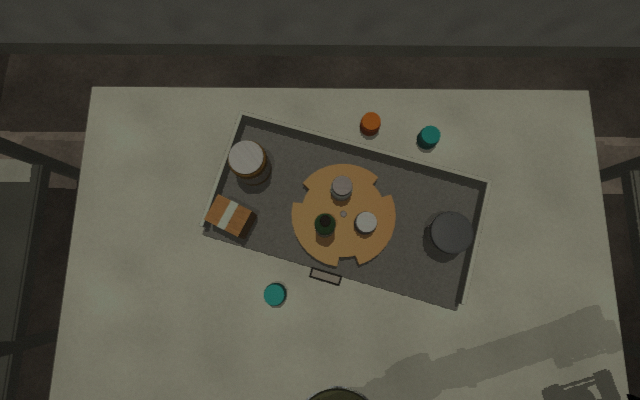

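The top view shows the turntable hub at about (343,214), the bottle at (325,222), a jar or tin at (342,187) and (366,222), and the ticket holder at (326,276). The notches are near (307,187), (380,185) and (348,262). The orange and turquoise pucks lie outside the tray.

```bash
cat > h.py <<'E'
import numpy as np,cv2
def world(p):
    K=p["intrinsics"];z=p["range_z"].astype(float);T=p["cam_to_world"]
    v,u=np.mgrid[:400,:640]
    P=np.stack([(u-K[0,2])*z/K[0,0],(v-K[1,2])*z/K[1,1],z],-1)
    W=P@T[:3,:3].T+T[:3,3]; W[z==0]=np.nan
    return W
E
python3 - <<'E'
from cell import *
from h import *
from scipy.optimize import least_squares
import pickle
ps={}
for n in ("top","scene"):
    p=read_camera(n);ps[n]=p;W=world(p)
    for nm in ("tray","turntable","bottle_mid","jar_mid","tin_mid","tub","big_tin","carton"):
        r=cut_out(nm,p)
        for d in r[:2]:
            m=d["pixels"];w=W[m];w=w[~np.isnan(w[:,0])]
            top=w[w[:,2]>np.percentile(w[:,2],95)-.012] if len(w) else w
            print(n,nm,round(d["score"],2),np.round(d["extent"]),"med",np.round(np.median(w,0),3),"top",np.round(top.mean(0),3),np.round(np.percentile(w[:,2],[5,95]),3))
    # board top
    H=W[...,2]; hsv=cv2.cvtColor(p["frame"],cv2.COLOR_BGR2HSV)
    tt=cut_out("turntable",p)[0]["pixels"]
    b=tt&(abs(H-.044)<.010); cv2.imwrite(f"pics/board_{n}.png",b*255)
    w=W[b][:,:2]
    c=np.array([np.nanmedian(w[:,0]),np.nanmedian(w[:,1])])
    for _ in range(6):
        d=w-c;a=np.degrees(np.arctan2(d[:,1],d[:,0]));r=np.hypot(*d.T)
        e=[];A=[]
        for k in range(-180,180,3):
            s=(a>=k)&(a<k+3)
            if s.sum()>5: e.append(w[s][r[s].argsort()[-2]]);A.append(k+1.5)
        e=np.array(e)
        re=np.hypot(*(e-c).T);ok=re>.130
        f=least_squares(lambda q:np.hypot(*(e[ok]-q[:2]).T)-q[2],[*c,.14],loss="soft_l1",f_scale=.002)
        c=f.x[:2]
    print(n,"circle",f.x); print([(x,round(y*1000)) for x,y in zip(A,np.hypot(*(e-c).T))if y<.133])
    # ang by notch template
    d=w-c;a=np.degrees(np.arctan2(d[:,1],d[:,0]));r=np.hypot(*d.T);s=(r>.12)&(r<.135)
    h=np.histogram(a[s]%120,np.arange(0,121,2))[0];print(h)
E
```

```text
top tray 0.97 [344. 211. 293. 201.] med [ 0.595 -0.098  0.012] top [ 0.656 -0.073  0.058] [0.009 0.059]
top turntable 0.86 [345. 217. 106. 105.] med [ 0.558 -0.016  0.044] top [ 0.555 -0.014  0.044] [0.041 0.047]
top bottle_mid 0.95 [327. 226.  18.  21.] med [0.515 0.035 0.159] top [0.521 0.036 0.208] [0.124 0.21 ]
top jar_mid 0.72 [342. 188.  19.  27.] med [ 0.615 -0.004  0.118] top [ 0.621 -0.006  0.118] [0.084 0.121]
top tin_mid 0.95 [367. 224.  25.  21.] med [ 0.529 -0.067  0.093] top [ 0.532 -0.069  0.093] [0.063 0.096]
top tin_mid 0.95 [276. 293.  22.  29.] med [0.348 0.162 0.049] top [0.346 0.165 0.05 ] [0.032 0.052]
top tub 0.96 [451. 232.  48.  39.] med [ 0.506 -0.279  0.099] top [ 0.507 -0.283  0.1  ] [0.053 0.102]
top big_tin 0.82 [250. 163.  45.  41.] med [0.678 0.23  0.129] top [0.688 0.237 0.129] [0.045 0.132]
top big_tin 0.45 [450. 231.  49.  37.] med [ 0.506 -0.279  0.099] top [ 0.507 -0.283  0.1  ] [0.056 0.102]
top circle [ 0.55993933 -0.01391015  0.13843131]
[(-178.5, 113), (-175.5, 113), (-172.5, 114), (-169.5, 114), (-166.5, 113), (-64.5, 113), (-61.5, 114), (-58
[... 1465 characters left out ...]
94 -0.01311017  0.13881441]
[(-178.5, 115), (-175.5, 115), (-172.5, 114), (-169.5, 113), (-166.5, 114), (-64.5, 114), (-61.5, 112), (-58.5, 113), (-55.5, 113), (-52.5, 112), (-49.5, 111), (-46.5, 113), (55.5, 115), (58.5, 114), (61.5, 113), (64.5, 114), (67.5, 114), (70.5, 112), (73.5, 114), (148.5, 44), (154.5, 52), (157.5, 52), (160.5, 61), (163.5, 69), (166.5, 83), (175.5, 115), (178.5, 116)]
[27 28 24 27 29 30 28 25 30 30 28 22 26 17 19 18 19 17 20 22 18 20 18 20
 18 24 30  0  0  0  0  0  0  0  0  0  0  1 28 31 26 27 27 28 24 29 27 30
 24 30 29 24 25 26 28 26 22 29 28 25][ WARN:0@3.249] global loadsave.cpp:1063 imwrite_ Unsupported depth image for selected encoder is fallbacked to CV_8U.
```

```bash
python3 - <<'E'
from cell import *
from h import *
import pickle
from scipy.spatial.transform import Rotation as R
o=get_obs();print("tool x,z axes",R.from_euler("xyz",o["tool_rot"],degrees=True).as_matrix().round(3)[:,[0,2]].T.tolist())
c=np.array([.5608,-.0135])
for n in("top","scene"):
    p=pickle.load(open(n+"0.pkl","rb"));W=world(p);m=cut_out("tray",read_camera(n))[0]["pixels"]
    m=cv2.morphologyEx(m.astype(np.uint8),cv2.MORPH_CLOSE,np.ones((5,5)))
    k=cv2.dilate(m,np.ones((15,15)))>0
    s=k&(W[...,2]>.05)&(W[...,2]<.065)
    w=W[s][:,:2]
    q=cv2.minAreaRect((w*1000).astype(np.float32));print(n,"upstands",q)
    b=k&(abs(W[...,2]-.012)<.004)&(m>0);w=W[b][:,:2]
    for y in (-15.5,-16,-17):
        pass
    q=cv2.minAreaRect((w*1000).astype(np.float32));print(n,"board",q)
p=pickle.load(open("top0.pkl","rb"));W=world(p)
print("holder z");
for v in range(266,286,2): print(v,[tuple(np.round(W[v,u]*1000).astype(int).tolist()) for u in (316,326,336)])
cv2.imwrite("pics/crop.png",cv2.resize(p["frame"][150:300,250:450],None,fx=4,fy=4,interpolation=cv2.INTER_CUBIC))
E
```

```text
tool x,z axes [[-0.0, -0.0, -1.0], [0.273, -0.962, 0.0]]
top upstands ((589.4544677734375, -22.398895263671875), (720.7598266601562, 340.166748046875), 74.25566101074219)
top board ((561.658935546875, -14.587066650390625), (718.2320556640625, 376.2489929199219), 74.18439483642578)
scene upstands ((590.503662109375, -22.324066162109375), (721.68994140625, 339.9278564453125), 74.32286834716797)
scene board ((567.86669921875, -15.630340576171875), (716.2920532226562, 387.5708923339844), 74.1628646850586)
holder z
266 [(420, 58, 13), (420, 31, 11), (421, 5, 44)]
268 [(415, 58, 11), (415, 31, 14), (415, 4, 12)]
270 [(410, 58, 28), (410, 31, 13), (410, 4, 11)]
272 [(404, 58, 23), (405, 31, 28), (405, 4, 13)]
274 [(399, 58, 17), (399, 31, 25), (399, 4, 10)]
276 [(394, 58, 11), (394, 31, 18), (395, 4, 30)]
278 [(388, 58, 9), (389, 31, 14), (389, 4, 21)]
280 [(383, 58, 2), (383, 31, 9), (384, 4, 18)]
282 [(377, 58, -2), (378, 30, -3), (378, 4, 12)]
284 [(372, 58, 0), (372, 30, 1), (373, 4, 9)]
```

View pics/crop.png

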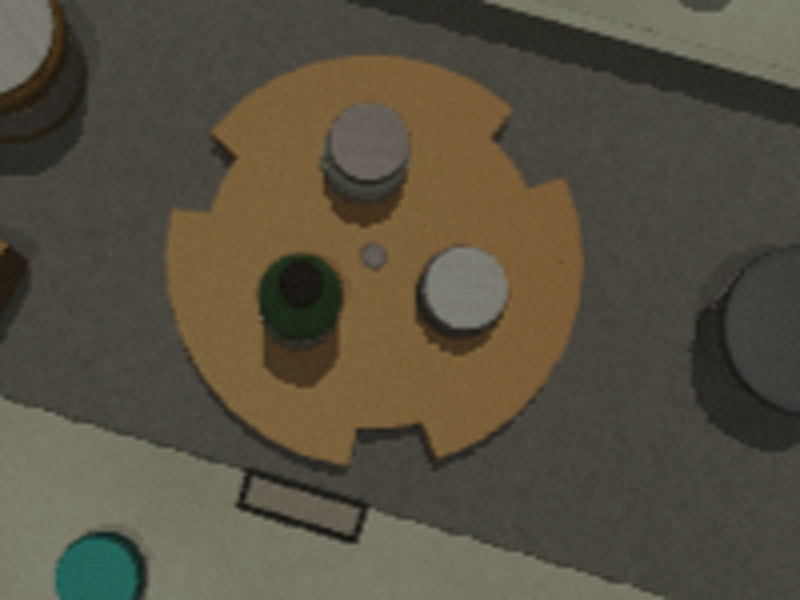

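The bottle at (300,290) in the crop is the only bottle, so there is no ambiguity. The tray yaw is about -15.75°, so the front direction is 164.2°. The bottle is at about 125-127°, so the table needs about +38° anticlockwise. I'll push through the front notch at 185°.

Call:
{"api": "servo_tool", "payload": {
  "rows": [24, 30, 0, 0, 1, 48, 61, 0, -1, 1, 72, 92, 0, -2, 1, 96, 122, 0, -3, 1, 121, 152, 0, -4, 1, 145, 183, 0, -5, 1, 169, 213, 0, -6, 1, 193, 244, 0, -7, 1, 217, 274, 0, -8, 1, 242, 305, 0, -8, 1],
  "force": 20
}}

```text
time_s: 2.13
tool_pos: [0.4203, -0.3189, 0.234]
tool_rot: [11.8, 89.9, -70.4]
force: [-0.0, -0.3, 1.0]
grip_width: 0.0284
```

Call:
{"api": "servo_tool", "payload": {
  "rows": [4, 35, 0, 0, 1, 8, 72, 0, 0, 1, 12, 110, 0, 0, 1, 14, 148, 0, 0, 1, 16, 185, 0, 0, 1, 16, 222, 0, 0, 1, 16, 255, 0, 0, 1, 14, 275, 0, 0, 1, 13, 288, 0, 0, 1, 13, 288, 0, 0, 1]
}}

```text
time_s: 2.97
tool_pos: [0.4326, -0.0296, 0.234]
tool_rot: [45.1, 89.9, -36.8]
force: [0.8, 0.4, 0.9]
grip_width: -0.0
```

Call:
{"api": "servo_tool", "payload": {
  "rows": [0, -2, -40, 0, 1, 0, -2, -80, 0, 1, 0, -2, -120, 0, 1, 0, -2, -155, 0, 1, 0, -2, -165, 0, 1, 0, -2, -165, 0, 1]
}}

```text
time_s: 3.47
tool_pos: [0.4302, -0.0353, 0.0661]
tool_rot: [-113.7, 89.6, 164.1]
force: [-0.3, -0.0, 0.6]
grip_width: 0.0005
```

```bash
python3 - <<'E'
from cell import *
import cv2
o=get_obs();print(o["tool_pos"],o["force"])
for n in("wrist","top"):
    p=read_camera(n); f=p["frame"]
    cv2.imwrite(f"pics/{n}1.png",f if n=="wrist" else cv2.resize(f[150:300,250:450],None,fx=4,fy=4))
E
```

```text
[ 0.43021298 -0.03530713  0.06610599] [-0.29224913 -0.00164569  0.61092198]
```

View pics/wrist1.png

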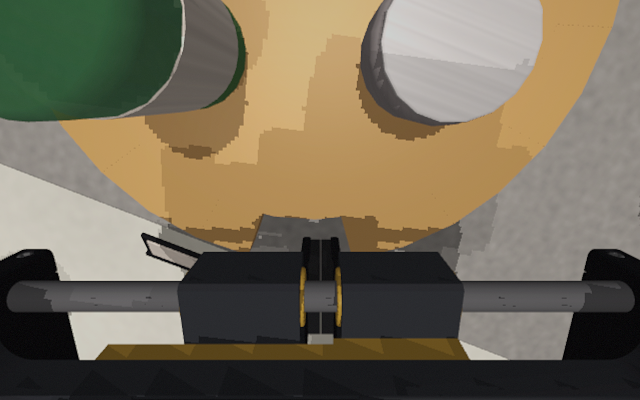

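View pics/top1.png

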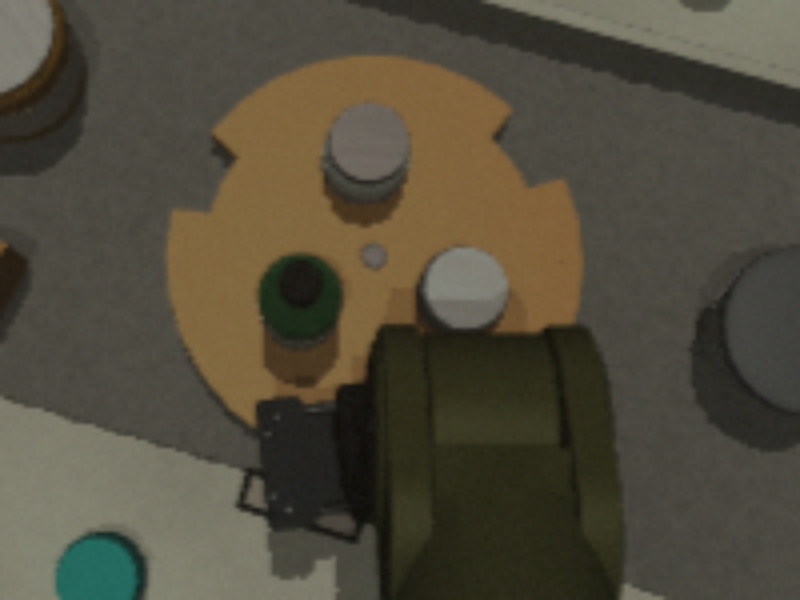

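```bash
python3 - <<'E'
from cell import *
from h import *
for n in("top","scene"):
    p=read_camera(n);W=world(p)
    if n=="top":
        for v,u in ((235,350),(235,365),(240,375),(240,395),(265,330),(260,360)): print(v,u,W[v,u].round(3))
    else: cv2.imwrite("pics/scene1.png",cv2.resize(p["frame"][80:280,180:450],None,fx=2.9,fy=2.9))
o=get_obs();print(o["tool_pos"],o["qpos"],o["time_s"])
E
```

```text
235 350 [ 0.468 -0.002  0.454]
235 365 [ 0.469 -0.026  0.448]
240 375 [ 0.46  -0.04   0.458]
240 395 [ 0.46  -0.07   0.461]
265 330 [0.423 0.023 0.169]
260 360 [ 0.429 -0.015  0.468]
[ 0.43476306 -0.03500374  0.07081751] [ 37.96360155   2.85296764 -37.22661677 121.8768939    2.16328928
  55.63847961 -82.63143429] 3.6667
```

View pics/scene1.png

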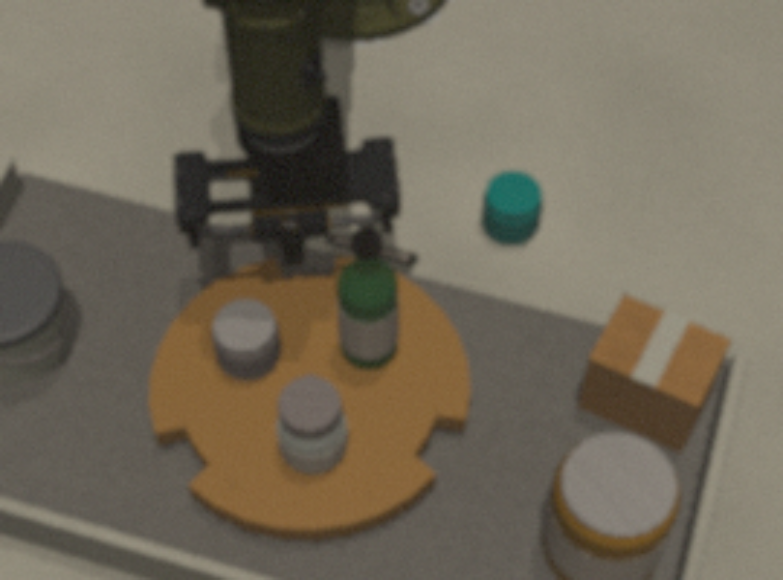

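The fingers sit over the notch and the arm links are well above the goods, at z about 0.45. I'll lower into the notch.

Call:
{"api": "servo_tool", "payload": {
  "rows": [0, 2, -8, 0, 1, 0, 2, -18, 0, 1, 0, 2, -28, 0, 1, 0, 2, -31, 0, 1, 0, 2, -31, 0, 1]
}}

```text
time_s: 4.08
tool_pos: [0.4314, -0.032, 0.0363]
tool_rot: [-113.1, 89.8, 164.8]
force: [0.5, 0.4, -0.3]
grip_width: 0.0004
```

Call:
{"api": "servo_tool", "payload": {
  "rows": [0.8, -4, 0, 2, 1, 1.4, -7, 0, 3.5, 1, 2.1, -10.5, 0, 5, 1, 2.9, -14, 0, 6.5, 1, 3.8, -17, 0, 8, 1, 4.8, -20, 0, 9.5, 1, 5.8, -23.5, 0, 11, 1, 7, -27, 0, 12.5, 1, 8.2, -30, 0, 14, 1, 9.5, -33, 0, 15.5, 1]
}}

```text
time_s: 4.92
tool_pos: [0.4422, -0.0651, 0.0376]
tool_rot: [-172.5, 90.0, 120.9]
force: [-0.1, 0.6, -0.6]
grip_width: 0.0001
```

```bash
cat > ang.py <<'E'
from cell import *
from h import *
def measure(n="top",c=np.array([.5608,-.0135])):
    p=read_camera(n);W=world(p);o=get_obs()
    t=cut_out("turntable",p)[0]["pixels"]; b=t&(abs(W[...,2]-.044)<.006)
    w=W[b][:,:2]-c;r=np.hypot(*w.T);a=np.degrees(np.arctan2(w[:,1],w[:,0]))%360
    s=(r>.119)&(r<.135)
    h=np.histogram(a[s],np.arange(0,361,1))[0]
    z=np.where(h==0)[0];g=np.split(z,np.where(np.diff(z)>1)[0]+1)
    print(n,"gaps",[(int(x[0]),int(x[-1])+1) for x in g if len(x)>3])
    for k in ("bottle_mid","jar_mid"):
        for d in cut_out(k,p)[:1]:
            q=W[d["pixels"]];zz=np.nanmax(q[:,2]);q=q[q[:,2]>zz-.012]; m=q.mean(0)
            m2=m[:2]-c;print(k,d["score"].__round__(2),m.round(4),"ang",np.degrees(np.arctan2(m2[1],m2[0])).round(1)%360,"r",np.hypot(*m2).round(4))
    f=o["tool_pos"][:2]-c;print("t",o["time_s"],"tool",o["tool_pos"].round(4),"phi",np.degrees(np.arctan2(f[1],f[0]))%360,np.hypot(*f),o["force"].round(2))
    return p
if __name__=="__main__":
    for n in("scene","top"):measure(n)
E
python3 ang.py
```

```text
scene gaps [(68, 88), (151, 177), (187, 208), (308, 330)]
bottle_mid 0.68 [0.5141 0.0278 0.2086] ang 138.6 r 0.0623
jar_mid 0.74 [0.6211 0.0079 0.1189] ang 19.6 r 0.0639
t 4.9667 tool [ 0.4425 -0.0658  0.0376] phi 203.86555619231964 0.12938197455917994 [ 0.14 -0.6  -0.06]
top gaps [(0, 360)]
bottle_mid 0.78 [0.5104 0.0259 0.2084] ang 142.0 r 0.064
jar_mid 0.76 [0.618  0.0074 0.1186] ang 20.1 r 0.0609
t 5.1667 tool [ 0.4421 -0.0651  0.0376] phi 203.50665851852355 0.12946025764870267 [ 0.12  0.26 -0.5 ]
```

Call:
{"api": "servo_tool", "payload": {
  "rows": [1.4, -3, 0, 1.5, 1, 3.4, -7, 0, 3.5, 1, 5.5, -11, 0, 5.5, 1, 7.7, -15, 0, 7.5, 1, 10, -19, 0, 9.5, 1, 12.6, -22.6, 0, 11.5, 1, 15.3, -26.2, 0, 13.5, 1, 17.3, -29, 0, 15, 1, 18.8, -30.7, 0, 16, 1, 19.5, -31.5, 0, 16.5, 1]
}}

```text
time_s: 6.15
tool_pos: [0.4616, -0.0968, 0.0375]
tool_rot: [-148.8, 90.0, 161.0]
force: [-0.1, -0.4, -0.2]
grip_width: 0.0002
```

```bash
python3 ang.py
```

```text
scene gaps [(84, 104), (159, 184), (203, 224), (323, 345)]
bottle_mid 0.85 [0.5042 0.0127 0.2084] ang 155.2 r 0.0624
jar_mid 0.7 [0.6126 0.0238 0.1191] ang 35.8 r 0.0639
t 6.2 tool [ 0.4617 -0.0969  0.0376] phi 220.07783756713997 0.12952898404905283 [-0.52  0.39 -0.01]
top gaps [(84, 106), (183, 266), (323, 345)]
bottle_mid 0.94 [0.5016 0.011  0.2087] ang 157.5 r 0.0641
jar_mid 0.96 [0.6104 0.0224 0.1189] ang 35.9 r 0.0612
t 6.4 tool [ 0.4616 -0.0967  0.0376] phi 219.97223037932952 0.129465863217385 [ 0.61  0.43 -0.38]
```

Call:
{"api": "servo_tool", "payload": {
  "rows": [2.2, -2.6, 0, 1.5, 1, 4.5, -5, 0, 3, 1, 6.8, -7.5, 0, 4.5, 1, 8.4, -9, 0, 5.5, 1, 10, -10.7, 0, 6.5, 1, 11.3, -12, 0, 7.3, 1, 12.3, -12.8, 0, 8, 1, 12.7, -13.2, 0, 8, 1, 12.7, -13.2, 0, 8, 1]
}}

```text
time_s: 7.3
tool_pos: [0.4744, -0.11, 0.0376]
tool_rot: [-11.1, 90.0, -53.2]
force: [-1.2, -0.9, -0.4]
grip_width: 0.0006
```

```bash
python3 ang.py
```

```text
scene gaps [(92, 113), (162, 188), (212, 233), (332, 353)]
bottle_mid 0.64 [0.5009 0.0038 0.2083] ang 163.9 r 0.0624
jar_mid 0.71 [0.6084 0.0315 0.1188] ang 43.4 r 0.0655
t 7.35 tool [ 0.4744 -0.1101  0.0376] phi 228.17344186964215 0.12960942942127293 [ 0.86 -0.09  0.14]
top gaps [(92, 114), (191, 276), (331, 353)]
bottle_mid 0.75 [0.4987 0.0027 0.2084] ang 165.4 r 0.0642
jar_mid 0.75 [0.6035 0.0299 0.1187] ang 45.5 r 0.0609
t 7.55 tool [ 0.4744 -0.11    0.0377] phi 228.16572901777775 0.12958198614352284 [ 0.19 -0.29  0.43]
```

The bottle is now about 164-165° against a target of 164.2°. I'll back off the face, lift straight up and check with a clear view.

Call:
{"api": "servo_tool", "payload": {
  "rows": [-2, 2, 0, 0, 1, -3, 3, 0, 0, 1, -3, 3, 15, 0, 1, -3, 3, 40, 0, 1, -3, 3, 80, 0, 1, -3, 3, 120, 0, 1, -3, 3, 160, 0, 1, -3, 3, 195, 0, 1]
}}

```text
time_s: 8.37
tool_pos: [0.4713, -0.1066, 0.2353]
tool_rot: [8.1, 89.9, -34.0]
force: [2.9, -0.1, 0.2]
grip_width: 0.0005
```

Call:
{"api": "servo_tool", "payload": {
  "rows": [-6, -35, 0, 0, 1, -10, -75, 0, 0, 1, -15, -115, 0, 0, 1, -20, -155, 0, 0, 1, -25, -195, 0, 0, 1, -30, -235, 0, 0, 1, -35, -270, 0, 0, 1, -35, -290, 0, 0, 1, -35, -290, 0, 0, 1]
}}

```text
time_s: 9.12
tool_pos: [0.4335, -0.4027, 0.2315]
tool_rot: [-96.1, 89.9, -138.7]
force: [-0.9, 0.1, -0.2]
grip_width: 0.0004
```

```bash
python3 - <<'E'
from ang import *
c=np.array([.5608,-.0135])
for n in("scene","top"):
    p=measure(n);f=p["frame"]
    T=np.linalg.inv(p["cam_to_world"]);K=p["intrinsics"]
    def pr(x):
        q=K@(T@np.append(x,1))[:3];return q[:2]/q[2]
    for s in(1,4):
        g=f.copy() if s==1 else None
    y0,x0=(150,250) if n=="top" else (130,200)
    g=cv2.resize(f[y0:y0+150,x0:x0+200],None,fx=4,fy=4,interpolation=cv2.INTER_CUBIC)
    u=np.array([np.cos(np.radians(164.25)),np.sin(np.radians(164.25))])
    # planned front line at heights of board and bottle top
    for z,col in((.044,(0,0,255)),(.209,(255,0,255))):
        a,b=[tuple(int(v) for v in (pr([*(c+u*r),z])-[x0,y0])*4+2) for r in(0.,.16)]
        cv2.line(g,a,b,col,1)
    cv2.imwrite(f"pics/{n}_end.png",g)
E
```

```text
scene gaps [(93, 113), (163, 188), (211, 232), (333, 353)]
bottle_mid 0.73 [0.5009 0.004  0.2084] ang 163.8 r 0.0624
jar_mid 0.75 [0.6079 0.0307 0.1192] ang 43.2 r 0.0646
t 9.1667 tool [ 0.4349 -0.3993  0.2317] phi 251.92762280827418 0.4057704042906478 [-0.07  0.68 -0.36]
top gaps [(92, 113), (211, 233), (330, 353)]
bottle_mid 0.62 [0.4984 0.0026 0.2087] ang 165.5 r 0.0644
jar_mid 0.81 [0.6042 0.0294 0.1186] ang 44.6 r 0.061
t 9.3667 tool [ 0.4372 -0.395   0.2327] phi 252.04542385508316 0.4010635615313171 [-0.14  1.    0.35]
```

View pics/top_end.png

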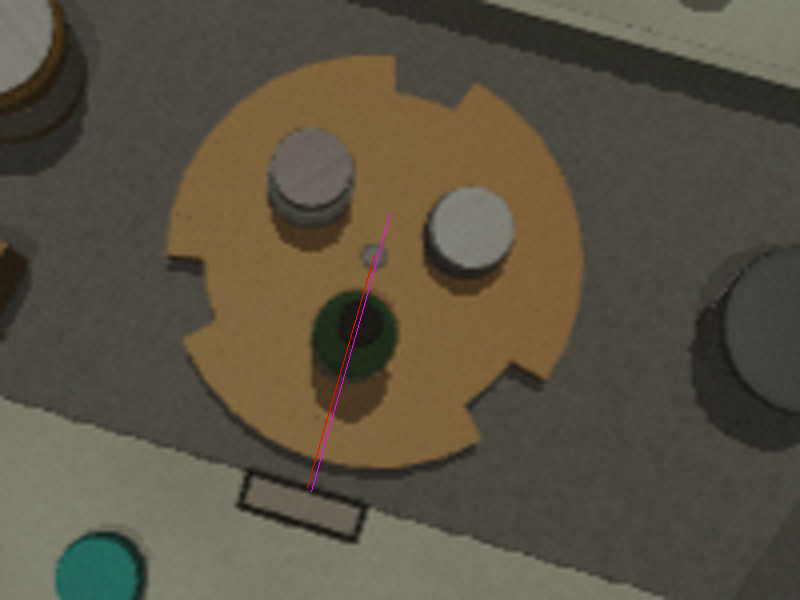

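View pics/scene_end.png

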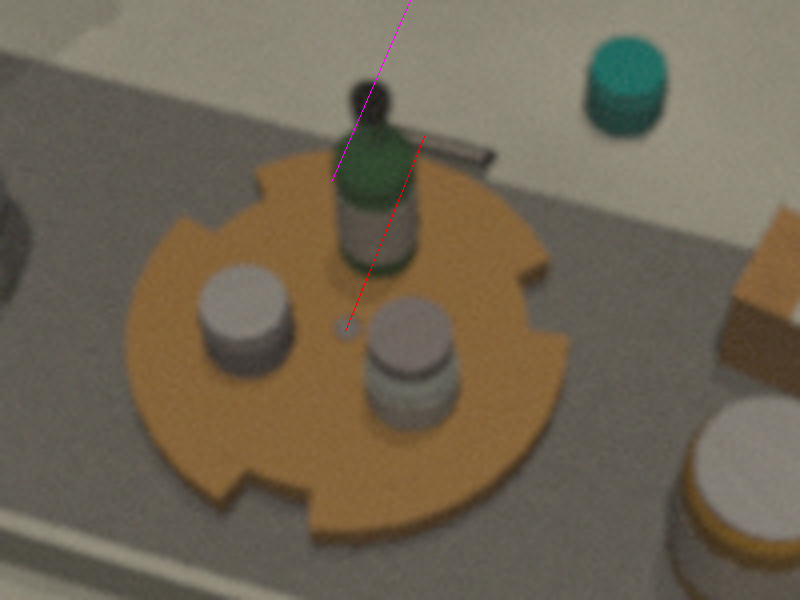

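Both end views show the bottle cap on the front line: the cap is at (360,322) in the top crop and (370,100) in the scene crop. The holder is at (303,505) in the top crop. The turntable reads the same before and after I withdrew, and the neighbours look undisturbed.

```bash
python3 -c "
from cell import *
print(get_obs()['time_s']);print(sign_off())"
```

```text
9.5167
the job is handed in; nothing more can be done
None
```

I pushed the turntable about 38° anticlockwise by its front notch with the closed fingertips, in three slow pushes. I then backed off the notch face, lifted clear and handed the job in at 9.5 s.

- **Bottle position:** my last checks put the bottle at 163.8° from the scene camera and 165.5° from the top camera, against a front direction of 164.2°. The notch positions alone imply 162.7°. These readings disagree by up to about 3°, and I took a value near 164°.
- **At rest:** the notch angles read the same, within about 1°, before and after I withdrew.
- **Other objects:** I touched none of the goods on the turntable or the items beside it, and measured forces stayed at about 3 N or less. In the last pictures the bottle, jar and tin are standing. The large tin, tub and carton look unmoved as far as they show, but I did not re-measure them.

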